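Load the keyed reagent cassette into the analyser bay

ROBOT

A 6-joint arm with a two-finger parallel gripper is mounted at the origin on the work surface. World frame = base frame: x ahead of the robot, y to its left, z up, the work surface at z = 0. Lengths are in mm, angles in rad, forces in N, time in s.
With the tool pointing down it reaches from about 350 to 875 mm from the base axis. Payload 4.2 kg.
Tool frame: the origin (TCP) lies between the finger pads; the fingertips stand 14 mm ahead of it and the grasp point (between the pads) lies 5 mm behind it; z points along the fingers, y is the line along which they close (so a half turn about z gives the same grasp; the last joint's range is limited). The gripper opens to 85 mm and grips with 20 to 120 N. Pads are 22 mm wide; open, the fingers measure 114 mm over their backs; the gripper's body (76 mm by 85 mm) begins 54 mm behind the grasp point. The pads swing forward as they close: fully open they stand 13 mm farther back than shut.
Start: joints at [-0.984, 0.385, 0.008, 0, -1.194, -0.259], TCP at [201.241, -591.694, 245.312] pointing down, gripper open.
Joint ranges: [-3.14, 3.14], [-1.21, 2.06], [-1.07, 1.41], [-3.16, 2.05], [-2.99, -0.16], [-3.1, 3.1]. Speed limits (rad/s): [2.79, 2.79, 3.14, 3.14, 3.14, 3.14].

INTERFACE

Orientations are given as a unit quaternion [x, y, z, w].
In Python, from bench import * gives the robot as it stands.
- The arm moves only by the tool carry_out, never from a script. Its argument "motion" is a list of rows, each a list of 7 numbers: the turn, a rotation vector about the tool's x, y, z in rad, then the shift along the tool's x, y, z in mm, then the opening, from -1 (shut) to 1 (fully open), so that 0 is half open. A call has 1 to 5 rows; each row is the pose to reach, as a shift and turn from the pose commanded when the call began, along the tool's axes at that moment; what a row does not reach only later rows make up. A row lasts 1/8 s, in which the tool goes at most 62.5 mm and 10.7 degrees, less where a joint would pass 70% of its speed; a pose out of reach is approached as far as the arm can. A call with a gripper value outside its range is refused whole. The fingers move at their own pace and stop on an object; the grip force is fixed at half the most. Time passes only in rows, so rows that repeat a pose let the fingers close. It gives the time, the measured TCP pose, the force, the opening and the grip force at its end, in the units of the state.
- read_state(): the state, without advancing time (a new reading comes with each control period).
- get_image(name): name is "scene" or "side" or "wrist"; returns a dict with "color" (420x560x3 uint8, blue, green, red), "mtx" (3x3 intrinsics, pixels), "k1" (the pictures are not rectified: a ray, as slopes to the right and down, at radius r is drawn at 1 + k1 r^2 times it, then the intrinsics apply), "position" and "orientation" of the camera in the world. Camera axes: x right, y down, z forward; pixel columns grow to the right and rows downward; lengths in mm; the calibration is good to about 2 mm. A picture is of the moment at which its call begins. There is no depth.
- job_done(): hands the job in; it is judged then, once.
The state is a dict: "clock": time; "joints": joint angles; "joint_vel": joint speeds; "joint_efforts": joint torques, N m; "position": TCP position; "ee_rot": TCP orientation; "contact_force": force on the tool from outside, world axes, zero at the start; "wrist_torque": the same for the moment, N m; "gripper_width": finger opening in mm; "grasp_force": force on a finger pad.
Only numpy, scipy, OpenCV 4.12 (cv2) and the standard library are available. Lean on these libraries where they do the work, as an engineer would, in place of code of your own. Each camera call takes 0.05 s, during which the arm holds its last target. There are 200 camera calls.

TASK

Slide the white reagent cassette that lies in the middle of the bench, flat on the bench all the way, into the open loading bay of the analyser: turn it so that its cut-away corner meets the block in the bay, and push it fully home against the bay's back wall. Push it along rather than carrying it: do not lift or tip it, and do not shift or knock over the mirror-image cassette or any of the bottles and glassware.

Things in the scene. Friction and masses are not known exactly. Their poses are not given: they have to be found in the camera images.
- cassette: Cassette to load: loose closed solid white plastic block, 0.25-0.5 kg, flat on the bench; its top is flat (label, strip and disc are only printed). A rectangle 120 mm along x (-60 to 60) by 96 mm along y (-48 to 48), 32 mm high, one corner missing: x 25 to 60, y 8 to 48 mm. Origin: centre of the 120 x 96 rectangle, on the underside. +x: nose end, enters the bay first; z up.
- cassette_tail (a point): Middle of the cassette's plain 96 mm wide tail face, 60 mm along -x from its origin and 16 mm up; same axes as the cassette. The cassette's centre of mass lies about 6 mm along -x and 4 mm along -y from its origin. It slides on the bench with a friction coefficient of about 0.5 to 0.7.
- cassette_key (a point): Middle of the cassette's cut-away corner (empty space): 42.5 mm along +x and 28 mm along +y from its origin, 16 mm up. The nose left beside it is 56 mm wide (y -48 to 8 mm). Same axes as the cassette.
- bay_home (a point): On the bench: where the cassette's origin must come to lie, with the same axes (+x is the way in, +y left, z up). The bay is a fixed grey pocket, open above and at its -x mouth, floored by the bench, walls 36 mm high. From this point: back wall face at x = 61 mm, side wall faces at y = +-50.5 mm (2.5 mm clearance a side). It stands differently every time.
- bay_key (a point): Where cassette_key must come to lie, 42.5 mm along +x, 28 mm along +y from bay_home, 16 mm up, in the bay's key block, which fills x 27.5 to 61, y 10.5 to 50.5 mm (from bay_home) and stops a wrongly turned cassette 30 mm or more short. Same axes as bay_home.
- bay_mouth (a point): On the bench, middle of the bay's mouth, 25 mm along -x from bay_home, where the side walls begin (18 mm thick, outer faces at y = +-68.5 mm). Outside them the mouth flares at 29 degrees to 27 mm before this point (129 mm wide inside, 147 mm outside; 36 mm high). A seated cassette stands 35 mm out of the mouth. Same axes as bay_home.
- housing (a point): Middle of the top of the white analyser housing, a fixed box 200 mm along x by 260 mm along y, 173 mm high, behind the bay's back wall (181 mm along +x from bay_home). Same axes as bay_home.
- other_cassette: A second, loose cassette of the mirror-image outline (cut-away corner at +x, -y), same sizes, which does not fit the bay; it lies farther back on the bench. Origin: centre of its 120 x 96 rectangle, on the underside. Leave it alone.
- beaker: Bystander: loose open glass beaker, 60 mm across, 66 mm high, standing near the bay's approach. Origin at the centre of its underside.
- jar: Bystander: loose amber jar, 50 mm across, 60 mm high, on the other side of the approach. Origin at the centre of its underside.
- vial: Bystander: loose glass vial, 28 mm across, 48 mm high, standing close beside the cassette. Origin at the centre of its underside.
- dish: Bystander: loose white ceramic dish, 72 mm across, 16 mm high. Origin at the centre of its underside.
- wash_bottle: Bystander: loose white wash bottle, 68 mm across, 150 mm high, at the back. Origin at the centre of its underside.
- brown_bottle: Bystander: loose amber bottle, 64 mm across, 140 mm high, on the right. Origin at the centre of its underside.
Not all that is in view belongs to the job. Leave any brown look-alike of the cassette alone.

How it is judged (in metres and radians):
At the end, for the whole second after the job is handed in: The cassette lies flat on the bench in the bay, its centre within 6 mm of the home point and its cut-away corner within 7 mm of the bay's key position, turned within 4 degrees of the bay, and at rest; every bystander stands upright within 20 mm of where it was (horizontal distance between cassette and bay_home below 0.006 m and horizontal distance between cassette_key and bay_key below 0.007 m and angle between the x axis of cassette and the x axis of bay_home, either way round below 0.07 rad and angle between cassette's own z axis and vertical below 0.05 rad and height (world z) of cassette below 0.004 m and linear speed of cassette below 0.01 m/s and distance of each of other_cassette, beaker, jar, vial, dish, wash_bottle, brown_bottle from where it was at the start of the episode below 0.02 m and angle between each of other_cassette, beaker, jar, vial, dish, wash_bottle, brown_bottle's own z axis and vertical below 0.26 rad); the robot touches nothing.
It fails at once if the cassette is lifted more than 15 mm or tipped more than 15 degrees (height (world z) of cassette above 0.015 m or angle between cassette's own z axis and vertical above 0.26 rad).
It fails at once if a bystander is shifted by more than 20 mm or tipped by more than 15 degrees (distance of any of other_cassette, beaker, jar, vial, dish, wash_bottle, brown_bottle from where it was at the start of the episode above 0.02 m or angle between any of other_cassette, beaker, jar, vial, dish, wash_bottle, brown_bottle's own z axis and vertical above 0.26 rad).
It also fails if it takes over 64 s, if anything falls off the work surface, if the arm or the gripper's body presses on something with over 40 N, if the wrist force passes 120 N, or if a joint passes its speed limit or range.

## Working session

There is one attempt and no reset: what is moved stays moved. The work goes in short steps, Python scripts to look and compute and a tool call to move; the robot and the scene stay as the last step left them, time stands still between calls to the robot, and variables do not carry over. Pictures are saved under pics/ and viewed, at most 10 in all, crops included, and the job is handed in when it is done.

Besides the shell and the picture viewer there is one more tool, called by a JSON object that holds its "fn" and its "kwargs", one argument or row to a line. carry_out: Moves the arm, as the interface text tells. Its arguments: {"type":"object","properties":{"motion":{"type":"array"}},"required":["motion"]}

```bash
mkdir -p pics; ls
python3 - <<'E'
from bench import *
import cv2
for n in ("scene","side"):
    im=get_image(n); cv2.imwrite(f"pics/{n}0.png",im["color"])
    print(n,im["mtx"],im["k1"],im["position"],im["orientation"])
print(read_state())
E
```

```text
pics
scene [[481.42956903   0.         279.84190204]
 [  0.         481.42956903 210.3000591 ]
 [  0.           0.           1.        ]] -0.06330759943889361 [1015.96516539  696.49472222 1078.616253  ] [ 0.28361392  0.88865176 -0.34591952 -0.10099944]
side [[529.35591818   0.         279.52028256]
 [  0.         529.35591818 207.7380827 ]
 [  0.           0.           1.        ]] -0.12624068607465344 [  271.10400213 -1046.59427516  1105.24824351] [ 0.90905083 -0.1018516   0.05459312 -0.40034039]
{'clock': 0.1, 'joints': array([-9.84431274e-01,  3.85472508e-01,  6.78648649e-03, -4.04072228e-04,
       -1.19399924e+00, -2.58580353e-01]), 'joint_vel': array([-0.00117747, -0.00197564,  0.00263562,  0.00347075,  0.00084803,
       -0.0019251 ]), 'joint_efforts': array([-2.98817140e-04, -3.93320775e+01,  1.88929725e+01,  4.19791505e+00,
       -2.57964399e-03,  1.58773464e-06]), 'position': array([ 201.06319713, -591.2681418 ,  244.34924242]), 'ee_rot': array([-1.63086031e-01,  9.86611382e-01,  9.38425882e-04, -2.15966213e-04]), 'contact_force': array([ 0.16787916, -0.28008449,  0.11242029]), 'wrist_torque': array([-0.03400635, -0.01281343,  0.04431624]), 'grasp_force': 0.0, 'gripper_width': 85.48235557338634}
```

View pics/scene0.png

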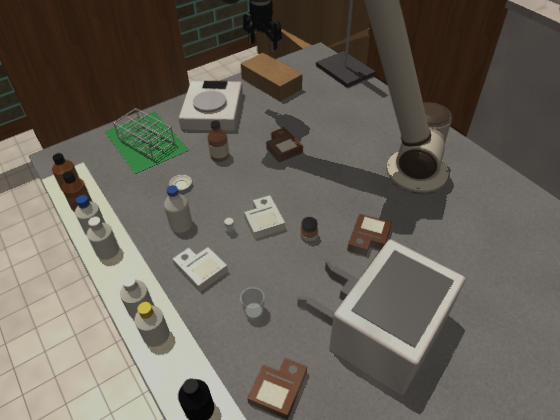

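View pics/side0.png

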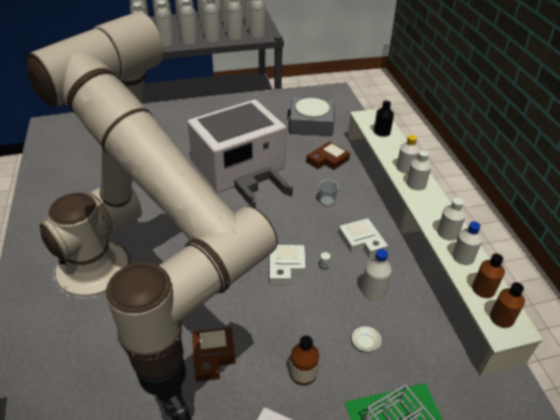

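The scene shows these look-alikes: white cassette in the middle (264,216), white one farther back (200,266), and brown ones at (370,232), (285,145) and (278,387). By the description, the target is the one at (264,216), with the vial (229,226) beside it. The bay mouth is at about (320,285), the jar at (310,228) and the beaker at (253,303). In the side view the target is at (287,263), the bay at (262,185) and the vial at (325,260).

```bash
cat > h.py <<'E'
from bench import *
import cv2, numpy as np
from scipy.spatial.transform import Rotation as R
def ray(im,px):
    px=np.atleast_2d(np.asarray(px,float)); K=im["mtx"]
    d=(px-K[:2,2])/K[0,0]; u=d.copy()
    for _ in range(20): u=d/(1+im["k1"]*(u**2).sum(1,keepdims=True))
    return R.from_quat(im["orientation"]).apply(np.c_[u,np.ones(len(u))])
def onto(im,px,z):
    r=ray(im,px); p=np.asarray(im["position"])
    return p+r*((z-p[2])/r[:,2])[:,None]
def proj(im,P):
    v=R.from_quat(im["orientation"]).inv().apply(np.atleast_2d(P)-im["position"]); u=v[:,:2]/v[:,2:]
    return u*(1+im["k1"]*(u**2).sum(1,keepdims=True))*im["mtx"][0,0]+im["mtx"][:2,2]
E
python3 - <<'E'
from h import *
im=get_image("scene");c=im["color"]
a=cv2.resize(c[180:330,190:390],None,fx=4,fy=4,interpolation=cv2.INTER_CUBIC)
cv2.imwrite("pics/crop1.png",a)
s=get_image("side")["color"]
cv2.imwrite("pics/crop2.png",cv2.resize(s[95:285,180:400],None,fx=3.5,fy=3.1,interpolation=cv2.INTER_CUBIC))
E
```

```text
(no output)
```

View pics/crop1.png

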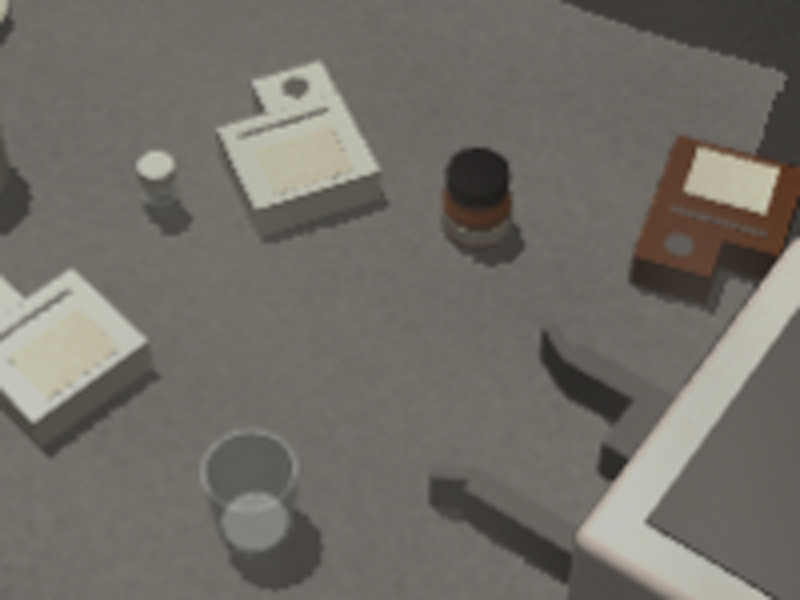

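View pics/crop2.png

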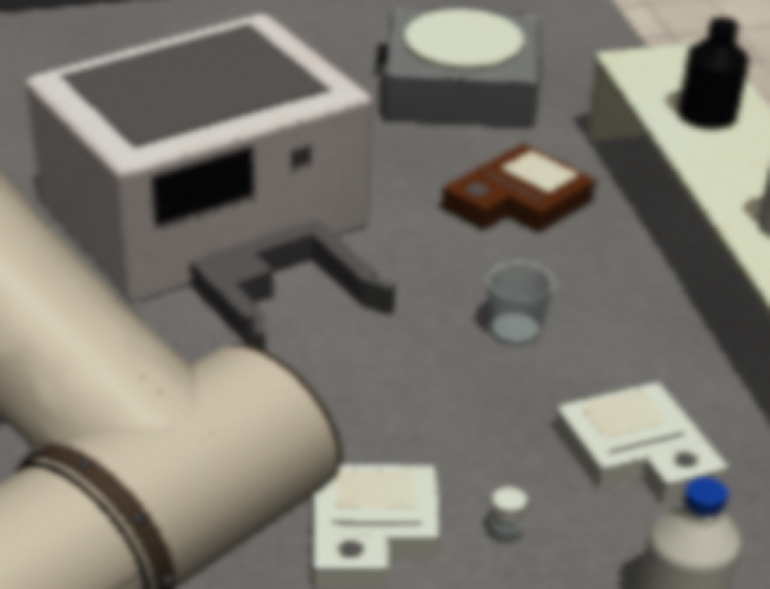

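The target has its disc/nose toward (300,90) in the scene crop, and its tail toward the bay, so a half-turn or so is needed. Its tops corners are at (218,128), (265,212), (380,174), (320,62), (253,78). The flare tips are near (545,328) and (430,470). The side crop shows the flare tips at (262,340) and (393,290), and the key block on the left as you look in.

```bash
cat > m.py <<'E'
from h import *
S=get_image("scene");D=get_image("side")
cs=lambda l: np.array(l,float)/4+[190-.4,180-.4]
cd=lambda l: np.array(l,float)/[3.5,3.1]+[180-.4,95-.4]
np.set_printoptions(precision=1,suppress=True)
def white(im,seed):
    c=im["color"]; 
    m=((c.min(2)>110)).astype(np.uint8)
    n,l,st,ce=cv2.connectedComponentsWithStats(m)
    k=l[seed[1],seed[0]]; mm=(l==k).astype(np.uint8)
    print("area",st[k])
    ct=max(cv2.findContours(mm,cv2.RETR_EXTERNAL,cv2.CHAIN_APPROX_NONE)[0],key=cv2.contourArea)
    return ct[:,0,:]
for nm,im,seed in(("scene",S,(275,210)),("side",D,(300,255))):
    print(nm)
    try:
        ct=white(im,seed); P=onto(im,ct,32)[:,:2].astype(np.float32)
        r=cv2.minAreaRect(P);print(r)
        ap=cv2.approxPolyDP(P.reshape(-1,1,2),8,True)[:,0];print(ap)
    except Exception as e: print(e)
print("cass corners scene",onto(S,cs([(218,128),(265,212),(380,174),(320,62),(253,78),(265,112)]),32)[:,:2])
print("cass side",onto(D,cd([(318,465),(437,465),(438,538),(388,538),(388,568),(313,568)]),32)[:,:2])
print("housing scene",onto(S,[(395,246),(463,283),(411,352),(336,312)],173)[:,:2])
print("housing side",onto(D,cd([(28,82),(265,14),(372,100),(122,172)]),173)[:,:2])
print("flare scene",onto(S,cs([(545,328),(430,475)]),36)[:,:2])
print("flare side",onto(D,cd([(262,322),(393,286)]),36)[:,:2])
print("jar,beaker,vial scene top",onto(S,cs([(478,165)]),60)[0],onto(S,cs([(250,470)]),66)[0],onto(S,cs([(156,163)]),48)[0])
print("beaker,vial side",onto(D,cd([(520,282)]),66)[0],onto(D,cd([(508,495)]),48)[0])
print("other", onto(S,[(175,265),(200,285),(227,266),(207,248)],32)[:,:2], "dish",onto(S,[(180,184)],16)[0],"wash",onto(S,[(172,190)],150)[0],"brown",onto(S,[(215,127)],140)[0])
E
python3 m.py
```

```text
scene
area [244 195  42  37 900]
((531.966064453125, -115.91740417480469), (122.74382019042969, 98.0721664428711), 76.6398696899414)
[[ 473.  -160.4]
 [ 523.8 -176.6]
 [ 534.4 -143.9]
 [ 571.7 -151.2]
 [ 591.8  -71.5]
 [ 498.8  -45.9]]
side
area [ 269  243   38   36 1097]
((532.8743896484375, -114.39708709716797), (127.80152893066406, 102.04075622558594), 77.58509826660156)
[[ 591.8  -65.9]
 [ 520.5  -50.3]
 [ 486.9  -85.7]
 [ 471.9 -166.4]
 [ 525.9 -178.3]
 [ 537.  -145. ]
 [ 574.7 -149.7]]
cass corners scene [[ 572.7 -149. ]
 [ 588.4  -61.8]
 [ 502.2  -43.1]
 [ 474.2 -160.8]
 [ 524.4 -176.5]
 [ 536.  -142.1]]
cass side [[ 499.4  -48.1]
 [ 592.5  -68.4]
 [ 570.3 -152.9]
 [ 532.9 -144.6]
 [ 524.7 -177.4]
 [ 469.5 -165.3]]
housing scene [[400.3 268.9]
 [350.2 435. ]
 [563.6 484.5]
 [627.5 324.8]]
housing side [[328.1 407.9]
 [566.3 495.6]
 [627.7 309.9]
 [390.6 233.6]]
flare scene [[493.4 134.4]
 [623.1 181.3]]
flare side [[492.9 148.3]
 [618.4 177.8]]
jar,beaker,vial scene top [455.5  10.1  60. ] [721.9 129.1  66. ] [ 633.3 -133.6   48. ]
beaker,vial side [719.2 126.3  66. ] [ 632.1 -129.8   48. ]
other [[826.5 -94.4]
 [802.3   1. ]
 [714.2 -10.1]
 [727.9 -94.6]] dish [ 668. -381.   16.] wash [ 740.5 -237.1  150. ] brown [ 501.7 -420.   140. ]
```

{"fn": "carry_out", "kwargs": {
  "motion": [
    [0, 0, -0.18, -50, 37, 0, 1],
    [0, 0, -0.36, -100, 74, 0, 1],
    [0, 0, -0.54, -150, 111, 0, 1],
    [0, 0, -0.72, -200, 148, 0, 1],
    [0, 0, -0.9, -250, 185, 0, 1]
  ]
}}

```text
clock: 0.92
position: [379.3, -334.3, 245.6]
ee_rot: [-0.578, 0.816, -0.0, 0.0]
contact_force: [1.1, -0.9, -0.2]
gripper_width: 85.3
grasp_force: 0.0
```

```bash
cat >> h.py <<'E'
def goto(x,y,z,yaw_y):
    "print tool-frame turn and shift to TCP target with tool y axis at yaw_y deg"
    s=read_state(); q=R.from_quat(s["ee_rot"]); ty=q.apply([0,1,0])
    # commanded is level: tool x,y from yaw only
    a=np.arctan2(ty[1],ty[0]); Y=np.array([np.cos(a),np.sin(a),0]); Z=np.array([0,0,-1.]); X=np.cross(Y,Z)
    d=np.array([x,y,z])-s["position"]
    turn=-((np.radians(yaw_y)-a+np.pi)%(2*np.pi)-np.pi)
    print("t",s["clock"],"pos",s["position"].round(1),"yaw",np.degrees(a).round(2),"tilt",(q.apply([0,0,1])).round(4),"j",s["joints"].round(2),"F",s["contact_force"].round(1),"w",round(s["gripper_width"],1))
    print("turn %.4f shift %.1f %.1f %.1f"%(turn,d@X,d@Y,d@Z))
E
python3 -c "
from h import *
goto(503,-154,150,167)"
```

```text
t 0.925 pos [ 379.3 -334.3  245.6] yaw 160.68 tilt [ 7.e-04 -4.e-04 -1.e+00] j [-0.4   0.18 -0.28  0.   -1.11  0.06] F [ 1.1 -0.9 -0.2] w 85.3
turn -0.1102 shift -211.1 -57.1 95.6
```

{"fn": "carry_out", "kwargs": {
  "motion": [
    [0, 0, -0.05, -50, -14, 0, 1],
    [0, 0, -0.11, -100, -28, 0, 1],
    [0, 0, -0.11, -155, -42, 0, 1],
    [0, 0, -0.11, -211, -57, 20, 1],
    [0, 0, -0.11, -211, -57, 45, 1]
  ]
}}

```text
clock: 1.55
position: [505.5, -153.6, 200.3]
ee_rot: [-0.622, 0.783, -0.001, 0.001]
contact_force: [-1.2, -0.4, -1.1]
gripper_width: 85.4
grasp_force: 0.0
```

```bash
python3 -c "
from h import *
goto(503,-154,150,167)
w=get_image('wrist');cv2.imwrite('pics/w1.png',w['color']);print(w['position'],w['orientation'],w['mtx'][0,0])
s=get_image('side');np.save('side1.npy',s['color'])
cv2.imwrite('pics/s1.png',s['color'])
"
```

```text
t 1.55 pos [ 505.5 -153.6  200.3] yaw 166.95 tilt [ 0.0027  0.     -1.    ] j [ 0.01  0.26 -0.3   0.   -1.01 -0.24] F [-1.2 -0.4 -1.1] w 85.4
turn -0.0009 shift 1.0 2.3 50.3
[ 486.76185352 -233.00160191  328.21025599] [0.11169476 0.98051007 0.16042396 0.0197088 ] 290.09832816106814
```

View pics/w1.png

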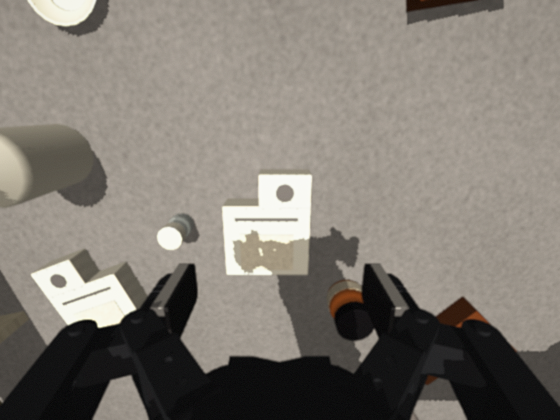

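The wrist view shows the target with its nose up: nose corners (258,175) and (312,175), tail (225,275) and (308,275), and the cut on the left at (222,207). The vial is at (170,238) and the jar at (352,310). The last joint would run out in the turn, so I flip the tool half a turn first, which also lets the wrist camera see the bay.

{"fn": "carry_out", "kwargs": {
  "motion": [
    [0, 0, -0.18, 0, 0, 0, 1],
    [0, 0, -0.36, 0, 0, 0, 1],
    [0, 0, -0.54, 0, 0, 0, 1],
    [0, 0, -0.72, 0, 0, 0, 1],
    [0, 0, -0.9, 0, 0, 0, 1]
  ]
}}

```text
clock: 2.28
position: [503.1, -157.4, 201.6]
ee_rot: [0.901, -0.435, 0.001, -0.0]
contact_force: [0.2, 0.2, 0.7]
gripper_width: 85.5
grasp_force: 0.0
```

{"fn": "carry_out", "kwargs": {
  "motion": [
    [0, 0, -0.18, 0, 0, 0, 1],
    [0, 0, -0.36, 0, 0, 0, 1],
    [0, 0, -0.54, 0, 0, 0, 1],
    [0, 0, -0.72, 0, 0, 0, 1],
    [0, 0, -0.9, 0, 0, 0, 1]
  ]
}}

```text
clock: 2.9
position: [503.1, -157.4, 201.6]
ee_rot: [1.0, 0.0, 0.001, 0.0]
contact_force: [0.1, -0.5, -0.3]
gripper_width: 85.4
grasp_force: 0.0
```

{"fn": "carry_out", "kwargs": {
  "motion": [
    [0, 0, -0.18, 0, 0, 0, 1],
    [0, 0, -0.36, 0, 0, 0, 1],
    [0, 0, -0.54, 0, 0, 0, 1],
    [0, 0, -0.72, 0, 0, 0, 1],
    [0, 0, -0.9, 0, 0, 0, 1]
  ]
}}

```text
clock: 3.52
position: [503.1, -157.4, 201.6]
ee_rot: [0.9, 0.435, 0.001, 0.001]
contact_force: [-0.9, 0.8, 0.4]
gripper_width: 85.8
grasp_force: 0.0
```

{"fn": "carry_out", "kwargs": {
  "motion": [
    [0, 0, -0.18, 0, 0, 0, 1],
    [0, 0, -0.36, 0, 0, 0, 1],
    [0, 0, -0.44, 0, 0, 0, 1],
    [0, 0, -0.44, 0, 0, 0, 1]
  ]
}}

```text
clock: 4.03
position: [503.1, -157.3, 201.4]
ee_rot: [0.786, 0.619, 0.0, 0.001]
contact_force: [1.2, 1.4, 0.8]
gripper_width: 85.2
grasp_force: 0.0
```

```bash
python3 -c "
from h import *
np.set_printoptions(precision=1,suppress=True)
w=get_image('wrist');cv2.imwrite('pics/w2.png',w['color']);print(w['position'],w['orientation'])
w['position']=np.array([486.76185352,-233.00160191,328.21025599]);w['orientation']=[0.11169476,0.98051007,0.16042396,0.0197088]
c=cv2.imread('pics/w1.png');m=(c.min(2)>165).astype(np.uint8);n,l,st,_=cv2.connectedComponentsWithStats(m);k=l[225,290];print(st[k])
P=onto(w,[(258,174),(312,174),(308,275),(225,275),(222,206),(258,206)],32)[:,:2];print(P)
print('vial',onto(w,[(170,238)],48),'jar',onto(w,[(353,318)],60))
goto(503,-154,20,-13)
"
```

```text
[522.4 -76.5 329.4] [ 1.  -0.1 -0.   0.2]
[ 222  174   90  102 4975]
[[ 523.3 -176.2]
 [ 468.7 -163.6]
 [ 496.1  -46.6]
 [ 590.9  -68.3]
 [ 569.8 -150.9]
 [ 532.  -142.2]]
vial [[ 629.6 -133.4   48. ]] jar [[456.6   1.8  60. ]]
t 4.075 pos [ 503.1 -157.1  201.2] yaw -13.57 tilt [ 0. -0. -1.] j [ 0.   0.3 -0.3  0.  -1.   2.9] F [-0.7 -0.4 -0.7] w 85.5
turn -0.0100 shift 3.0 -0.8 181.2
```

View pics/w2.png

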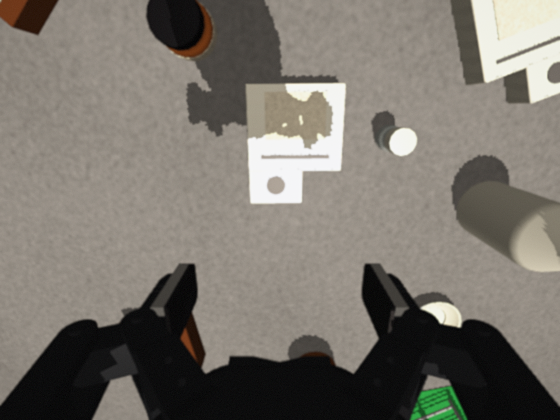

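The wrist view shows the target at (275,145) with its nose down at (276,185). The vial (403,140) and jar (180,30) are well clear of the finger slots. Descend and grip the nose lightly, only to slide and turn it on the bench.

{"fn": "carry_out", "kwargs": {
  "motion": [
    [0, 0, -0.006, 3, -2, 60, 1],
    [0, 0, -0.006, 3, -2, 110, 1],
    [0, 0, -0.006, 3, -2, 140, 1],
    [0, 0, -0.006, 3, -2, 165, 1],
    [0, 0, -0.006, 3, -2, 179, 1]
  ]
}}

```text
clock: 4.7
position: [501.5, -153.4, 20.4]
ee_rot: [0.784, 0.621, -0.001, -0.0]
contact_force: [1.0, 0.5, 0.7]
gripper_width: 85.2
grasp_force: 0.0
```

{"fn": "carry_out", "kwargs": {
  "motion": [
    [0, 0, 0, 0, 0, 0, 0.5],
    [0, 0, 0, 0, 0, 0, 0.2],
    [0, 0, 0, 0, 0, 0, 0.2],
    [0, 0, 0, 0, 0, 0, 0.2],
    [0, 0, 0, 0, 0, 0, 0.2]
  ]
}}

```text
clock: 5.32
position: [502.3, -153.2, 22.5]
ee_rot: [0.783, 0.622, 0.0, 0.001]
contact_force: [-0.2, 0.1, 5.8]
gripper_width: 54.8
grasp_force: 65.8
```

```bash
python3 -c "
from h import *
goto(502,-154,20,-13)
"
```

```text
t 5.325 pos [ 502.3 -153.2   22.5] yaw -13.08 tilt [ 1.5e-03 -3.0e-04 -1.0e+00] j [ 0.01  0.49 -0.49  0.   -0.58  2.9 ] F [-0.2  0.1  5.8] w 54.8
turn -0.0014 shift -0.8 -0.1 2.5
```

```bash
cat >> h.py <<'E'
G=np.array([43.2,-19.4])
def plan(O0,h0,O1,h1,n,skip=0,dz=0):
    "rows in tool frame (at each call's start) carrying origin O0,h0 -> O1,h1 in n rows, 5 a call; tool y = cassette y at all times"
    f=lambda s:(np.add(O0,np.subtract(O1,O0)*s),np.radians(h0+(h1-h0)*s))
    T=lambda s:(f(s)[0]+np.array([[np.cos(f(s)[1]),-np.sin(f(s)[1])],[np.sin(f(s)[1]),np.cos(f(s)[1])]])@G, f(s)[1])
    for k in range(0,n,5):
        p0,a0=T(k/n); X=-np.array([np.cos(a0),np.sin(a0)]); Y=np.array([-np.sin(a0),np.cos(a0)])
        for i in range(k+1,min(k+5,n)+1):
            p,a=T(i/n); d=p-p0; print([0,0,round(-(a-a0),3),round(d@X,1),round(d@Y,1)])
        print()
E
python3 -c "
from h import *
# tool x check
s=read_state();q=R.from_quat(s['ee_rot']);print(q.apply([1,0,0]),q.apply([0,1,0]))
plan((531,-115.5),-103.1,(568,-20),-252,20)
"
```

```text
[2.26303913e-01 9.74056743e-01 3.21612102e-05] [ 0.97405561 -0.2263037   0.00151885]
[0, 0, np.float64(0.13), np.float64(7.9), np.float64(-4.7)]
[0, 0, np.float64(0.26), np.float64(16.6), np.float64(-9.0)]
[0, 0, np.float64(0.39), np.float64(25.8), np.float64(-12.8)]
[0, 0, np.float64(0.52), np.float64(35.6), np.float64(-16.0)]
[0, 0, np.float64(0.65), np.float64(45.9), np.float64(-18.6)]

[0, 0, np.float64(0.13), np.float64(7.4), np.float64(-7.9)]
[0, 0, np.float64(0.26), np.float64(15.4), np.float64(-15.4)]
[0, 0, np.float64(0.39), np.float64(24.0), np.float64(-22.4)]
[0, 0, np.float64(0.52), np.float64(33.2), np.float64(-28.9)]
[0, 0, np.float64(0.65), np.float64(42.9), np.float64(-34.7)]

[0, 0, np.float64(0.13), np.float64(4.9), np.float64(-10.1)]
[0, 0, np.float64(0.26), np.float64(10.5), np.float64(-19.8)]
[0, 0, np.float64(0.39), np.float64(16.8), np.float64(-29.0)]
[0, 0, np.float64(0.52), np.float64(23.6), np.float64(-37.7)]
[0, 0, np.float64(0.65), np.float64(30.8), np.float64(-45.6)]

[0, 0, np.float64(0.13), np.float64(1.7), np.float64(-10.4)]
[0, 0, np.float64(0.26), np.float64(4.0), np.float64(-20.4)]
[0, 0, np.float64(0.39), np.float64(7.0), np.float64(-29.9)]
[0, 0, np.float64(0.52), np.float64(10.5), np.float64(-38.8)]
[0, 0, np.float64(0.65), np.float64(14.5), np.float64(-47.1)]
```

{"fn": "carry_out", "kwargs": {
  "motion": [
    [0, 0, 0.13, 8, -5, -1, 0.2],
    [0, 0, 0.26, 16.5, -9, -1, 0.2],
    [0, 0, 0.39, 26, -13, -1, 0.2],
    [0, 0, 0.52, 35.5, -16, -1, 0.2],
    [0, 0, 0.65, 46, -18.5, -1, 0.2]
  ]
}}

```text
clock: 5.95
position: [493.4, -104.2, 22.5]
ee_rot: [0.942, 0.337, -0.001, -0.0]
contact_force: [-1.2, -3.0, 1.8]
gripper_width: 54.3
grasp_force: 65.3
```

{"fn": "carry_out", "kwargs": {
  "motion": [
    [0, 0, 0.13, 7.5, -8, 0, 0.2],
    [0, 0, 0.26, 15.5, -15.5, 0, 0.2],
    [0, 0, 0.39, 24, -22.5, 0, 0.2],
    [0, 0, 0.52, 33, -29, 0, 0.2],
    [0, 0, 0.65, 43, -34.5, 0, 0.2]
  ]
}}

```text
clock: 6.58
position: [503.8, -50.3, 22.5]
ee_rot: [1.0, 0.019, -0.001, 0.0]
contact_force: [-3.5, -2.6, 3.0]
gripper_width: 54.8
grasp_force: 65.5
```

{"fn": "carry_out", "kwargs": {
  "motion": [
    [0, 0, 0.13, 5, -10, 0, 0.2],
    [0, 0, 0.26, 10.5, -20, 0, 0.2],
    [0, 0, 0.39, 17, -29, 0, 0.2],
    [0, 0, 0.52, 23.5, -37.5, 0, 0.2],
    [0, 0, 0.65, 31, -45.5, 0, 0.2]
  ]
}}

```text
clock: 7.2
position: [533.0, -3.6, 22.6]
ee_rot: [0.953, -0.302, -0.001, 0.001]
contact_force: [-3.1, -1.6, 2.8]
gripper_width: 55.0
grasp_force: 65.6
```

```bash
python3 -c "
from h import *
goto(502,-154,20,-13)
s=get_image('scene')['color'];cv2.imwrite('pics/s3.png',cv2.resize(s[150:350,160:430],None,fx=2.9,fy=2.9))
"
```

```text
t 7.2 pos [533.   -3.6  22.6] yaw -125.11 tilt [-2.5e-03 -5.0e-04 -1.0e+00] j [ 0.3   0.5  -0.47 -0.   -0.6   0.66] F [-3.1 -1.6  2.8] w 55.0
turn -1.9567 shift 61.1 140.9 2.6
```

View pics/s3.png

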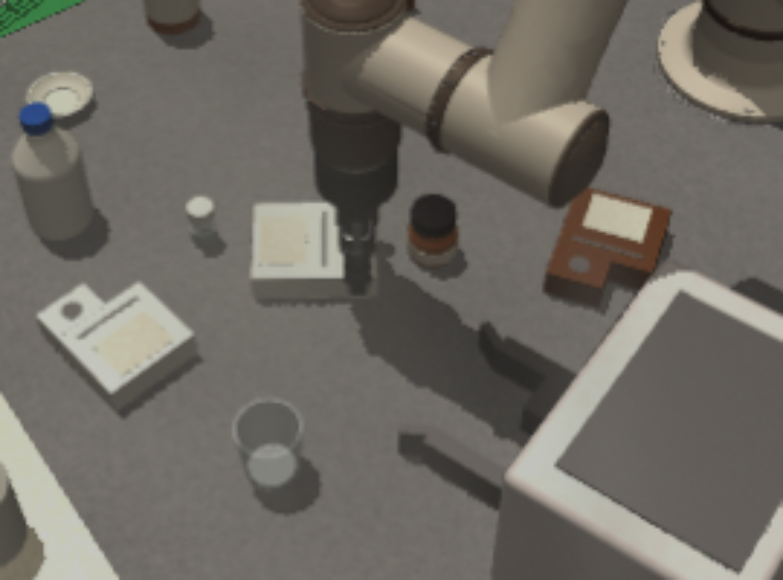

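The cassette follows rigidly and flat. The bay flare tips are at about (483,325) and (412,435) in this crop. Finish the turn, release, then look at the bay from above.

{"fn": "carry_out", "kwargs": {
  "motion": [
    [0, 0, 0.13, 1.5, -10.5, 0, 0.2],
    [0, 0, 0.26, 4, -20.5, 0, 0.2],
    [0, 0, 0.39, 7, -30, 0, 0.2],
    [0, 0, 0.52, 10.5, -39, 0, 0.2],
    [0, 0, 0.65, 14.5, -47, 0, 0.2]
  ]
}}

```text
clock: 7.88
position: [572.6, 27.0, 22.6]
ee_rot: [0.808, -0.589, -0.0, 0.0]
contact_force: [-2.3, -0.6, 2.9]
gripper_width: 54.6
grasp_force: 65.3
```

{"fn": "carry_out", "kwargs": {
  "motion": [
    [0, 0, 0, 0, 0, 0, 0.2],
    [0, 0, 0, 0, 0, 0, 1],
    [0, 0, 0, 0, 0, 0, 1],
    [0, 0, 0, 0, 0, 0, 1],
    [0, 0, 0, 0, 0, -60, 1]
  ]
}}

```text
clock: 8.5
position: [569.7, 25.9, 78.1]
ee_rot: [0.809, -0.588, -0.004, 0.005]
contact_force: [1.3, -0.5, 0.2]
gripper_width: 85.5
grasp_force: 0.0
```

```bash
python3 -c "
from h import *
goto(545,125,220,-162)
"
```

```text
t 8.5 pos [569.7  25.9  78.1] yaw -162.09 tilt [-0.0119 -0.0032 -0.9999] j [ 0.33  0.47 -0.33 -0.   -0.79 -0.02] F [ 1.3 -0.5  0.2] w 85.5
turn -0.0015 shift -101.8 -7.0 -141.9
```

{"fn": "carry_out", "kwargs": {
  "motion": [
    [0, 0, 0, 0, 0, -60, 1],
    [0, 0, 0, -30, -2, -115, 1],
    [0, 0, 0, -70, -5, -142, 1],
    [0, 0, 0, -102, -7, -142, 1],
    [0, 0, 0, -102, -7, -142, 1]
  ]
}}

```text
clock: 9.12
position: [547.8, 127.7, 224.8]
ee_rot: [0.81, -0.587, 0.0, -0.001]
contact_force: [-0.6, -0.7, 0.4]
gripper_width: 85.4
grasp_force: 0.0
```

```bash
python3 -c "
from h import *
goto(545,125,220,-162)
w=get_image('wrist');cv2.imwrite('pics/w4.png',w['color']);np.savez('w4.npz',**{k:np.array(v) for k,v in w.items()})
"
```

```text
t 9.125 pos [547.8 127.7 224.8] yaw -161.88 tilt [ 9.e-04  8.e-04 -1.e+00] j [ 0.52  0.29 -0.18 -0.   -1.1  -0.2 ] F [-0.6 -0.7  0.4] w 85.4
turn 0.0022 shift 1.7 3.5 4.8
```

View pics/w4.png

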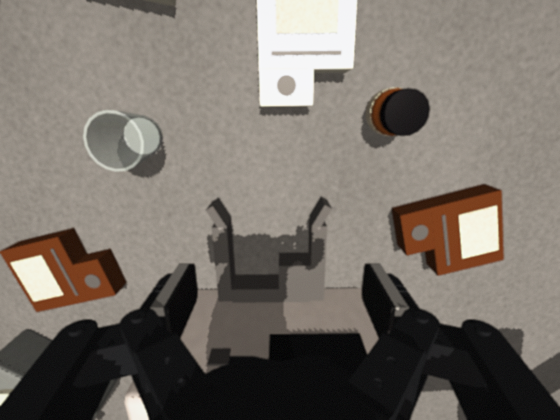

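The view shows the bay at (270,240): flare tips at (215,203) and (325,202), back wall at about row 280, key block at (297,265). The cassette nose is at (287,88), facing it. A closer crop will give the edges.

```bash
python3 -c "
from h import *
c=cv2.imread('pics/w4.png')[185:305,195:345]
c=cv2.resize(c,None,fx=5,fy=5,interpolation=cv2.INTER_CUBIC)
cv2.imwrite('pics/c4.png',np.clip(c.astype(float)*1.5,0,255).astype(np.uint8))
"
```

```text
(no output)
```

View pics/c4.png

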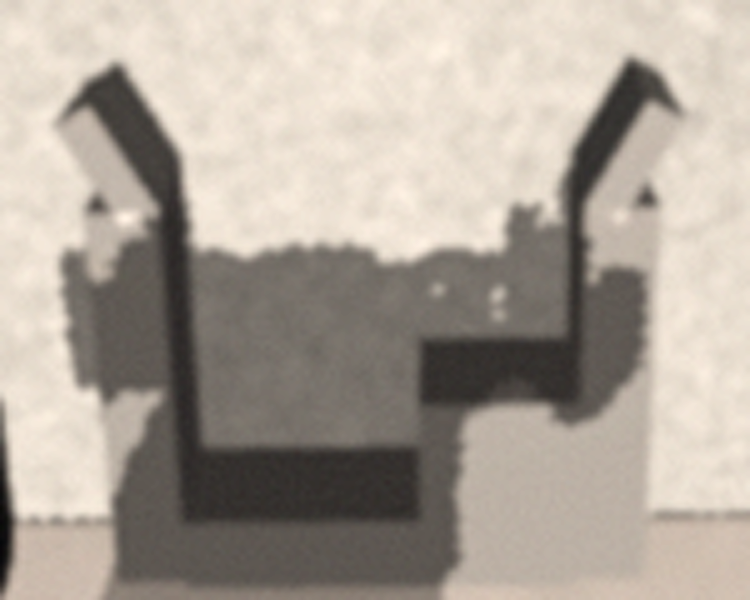

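```bash
cat > b.py <<'E'
from h import *
np.set_printoptions(precision=1,suppress=True)
w=dict(np.load('w4.npz'))
cc=lambda l:np.array(l,float)/5+[195-.4,185-.4]
T=[(160,210),(185,519),(418,519),(418,402),(578,401),(583,205)]
# bay coords (from home): left inner wall at y=-50.5?? view: camera faces back, image left = bay -y
B=np.array([(-25,-50.5),(61,-50.5),(61,10.5),(27.5,10.5),(27.5,50.5),(-25,50.5)])
def kab(W,B):
    a=W-W.mean(0);b=B-B.mean(0); th=np.arctan2((b[:,0]*a[:,1]-b[:,1]*a[:,0]).sum(),(a*b).sum())
    Rm=np.array([[np.cos(th),-np.sin(th)],[np.sin(th),np.cos(th)]]); t=W.mean(0)-Rm@B.mean(0)
    return np.degrees(th),t,W-(B@Rm.T+t)
W=onto(w,cc(T),36)[:,:2];r=kab(W,B);print("top",r)
T0=[(203,447),(418,447),(422,340),(572,338)]
W0=onto(w,cc(T0),0)[:,:2];r0=kab(W0,B[[1,2,3,4]]);print("floor",r0)
N=[(260,107),(312,106),(315,69),(352,68)]
C=onto(w,N,32)[:,:2];print("cass",kab(C,np.array([(60,-48),(60,8),(25,8),(25,48)])))
print("beaker",onto(w,[(114,141)],66),"jar",onto(w,[(404,111)],60))
E
python3 b.py
```

```text
top (np.float64(108.80242230383688), array([536.6, 201.3]), array([[-0.7,  0.1],
       [-0.8, -0.8],
       [ 0.4,  0.3],
       [ 0.2, -0.2],
       [ 0.5,  0.2],
       [ 0.5,  0.4]]))
floor (np.float64(108.04551565450754), array([535.2, 202. ]), array([[-0.2,  0.1],
       [ 0.9,  0.3],
       [-0.2,  0.2],
       [-0.6, -0.6]]))
cass (np.float64(109.46049308924613), array([568.7, -18.5]), array([[-0.5, -0.1],
       [ 0.9,  0.7],
       [-1.5, -0.6],
       [ 1.1,  0. ]]))
beaker [[718.  127.6  66. ]] jar [[459.   13.6  60. ]]
```

```bash
python3 -c "
from h import *
goto(572.6,27,22,-162.1)
"
```

```text
t 9.175 pos [547.9 126.6 224.3] yaw -161.95 tilt [-1.e-04 -0.e+00 -1.e+00] j [ 0.52  0.29 -0.18 -0.   -1.1  -0.2 ] F [ 0.2 -0.1  0.7] w 85.6
turn 0.0026 shift 102.4 7.4 202.3
```

{"fn": "carry_out", "kwargs": {
  "motion": [
    [0, 0, 0.003, 50, 4, 0, 1],
    [0, 0, 0.003, 102.5, 7.5, 40, 1],
    [0, 0, 0.003, 102.5, 7.5, 95, 1],
    [0, 0, 0.003, 102.5, 7.5, 130, 1],
    [0, 0, 0.003, 102.5, 7.5, 150, 1]
  ]
}}

```text
clock: 9.8
position: [571.3, 24.3, 71.4]
ee_rot: [0.807, -0.59, -0.001, 0.002]
contact_force: [0.5, 0.5, 0.1]
gripper_width: 85.4
grasp_force: 0.0
```

{"fn": "carry_out", "kwargs": {
  "motion": [
    [0, 0, 0, 0, 0, 30, 1],
    [0, 0, 0, 0, 0, 51, 1],
    [0, 0, 0, 0, 0, 51, 0.2],
    [0, 0, 0, 0, 0, 51, 0.2],
    [0, 0, 0, 0, 0, 51, 0.2]
  ]
}}

```text
clock: 10.42
position: [573.3, 26.2, 24.2]
ee_rot: [0.808, -0.589, 0.001, -0.001]
contact_force: [1.2, -0.5, -1.9]
gripper_width: 54.6
grasp_force: 65.2
```

```bash
python3 -c "
from h import *
goto(575.1,146.2,22,-161.5)
"
```

```text
t 10.425 pos [573.3  26.2  24.2] yaw -162.24 tilt [ 1.9e-03  6.0e-04 -1.0e+00] j [ 0.33  0.55 -0.37  0.   -0.65 -0.02] F [ 1.2 -0.5 -1.9] w 54.6
turn -0.0130 shift -113.7 -38.3 2.2
```

{"fn": "carry_out", "kwargs": {
  "motion": [
    [0, 0, -0.003, -12, -4, 1, 0.2],
    [0, 0, -0.005, -24, -8, 1, 0.2],
    [0, 0, -0.007, -36, -12, 1, 0.2],
    [0, 0, -0.01, -48, -16, 1, 0.2],
    [0, 0, -0.013, -60, -20, 1, 0.2]
  ]
}}

```text
clock: 11.05
position: [573.9, 88.9, 24.1]
ee_rot: [0.812, -0.584, 0.001, 0.0]
contact_force: [-0.1, -6.3, 5.3]
gripper_width: 54.8
grasp_force: 65.8
```

{"fn": "carry_out", "kwargs": {
  "motion": [
    [0, 0, 0, -12, -4, 0, 0.2],
    [0, 0, 0, -24, -8, 0, 0.2],
    [0, 0, 0, -36, -12, 0, 0.2],
    [0, 0, 0, -46, -16, 0, 0.2],
    [0, 0, 0, -54, -18.5, 0, 0.2]
  ]
}}

```text
clock: 11.68
position: [574.2, 145.9, 24.1]
ee_rot: [0.812, -0.584, 0.001, 0.0]
contact_force: [0.4, -5.7, 5.2]
gripper_width: 54.4
grasp_force: 65.9
```

```bash
python3 -c "
from h import *
goto(575.1,146.2,22,-161.5)
"
```

```text
t 11.675 pos [574.2 145.9  24.1] yaw -161.5 tilt [ 8.e-04 -1.e-03 -1.e+00] j [ 0.52  0.57 -0.32  0.   -0.68 -0.2 ] F [ 0.4 -5.7  5.2] w 54.4
turn 0.0001 shift 0.0 -0.9 2.1
```

{"fn": "carry_out", "kwargs": {
  "motion": [
    [0, 0, 0, 0, 0, 0, 1],
    [0, 0, 0, 0, 0, 0, 1],
    [0, 0, 0, 0, 0, 0, 1],
    [0, 0, 0, 0, 0, -55, 1],
    [0, 0, 0, 0, 0, -115, 0]
  ]
}}

```text
clock: 12.3
position: [573.3, 146.2, 137.5]
ee_rot: [0.812, -0.584, -0.001, 0.001]
contact_force: [1.0, -0.7, -0.6]
gripper_width: 69.9
grasp_force: 0.0
```

{"fn": "carry_out", "kwargs": {
  "motion": [
    [0, 0, 0, 40, 5, -30, -0.06],
    [0, 0, 0, 80, 10, -30, -0.06],
    [0, 0, 0, 128, 16, -30, -0.06],
    [0, 0, 0, 128, 16, -30, -0.06]
  ]
}}

```text
clock: 12.8
position: [599.3, 17.4, 167.1]
ee_rot: [0.81, -0.586, -0.0, 0.0]
contact_force: [0.3, 0.4, -0.1]
gripper_width: 40.0
grasp_force: 0.0
```

```bash
python3 -c "
from h import *
goto(574.2+.317*125-.948*16,145.9-.948*125-.317*16,22,-161.5)
w=get_image('wrist');cv2.imwrite('pics/w5.png',w['color']);np.savez('w5.npz',**{k:np.array(v) for k,v in w.items()})
"
```

```text
t 12.8 pos [599.3  17.4 167.1] yaw -161.75 tilt [-4.e-04 -1.e-04 -1.e+00] j [ 0.3   0.41 -0.17  0.   -1.    0.02] F [ 0.3  0.4 -0.1] w 40.0
turn -0.0044 shift -4.9 -0.9 145.1
```

View pics/w5.png

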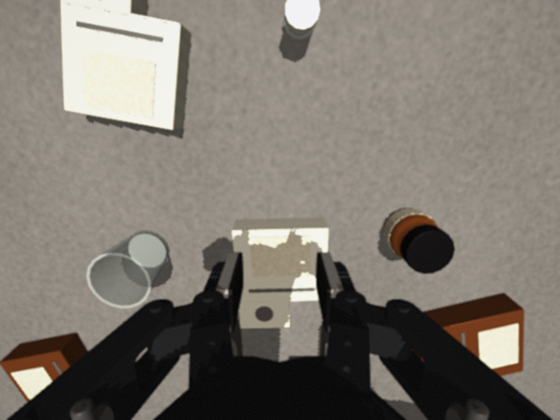

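The cassette lies at (280,270), its tail top edge running from (233,229) to (328,228), with its nose at the bay. The area behind the tail is clear.

```bash
python3 -c "
from h import *
np.set_printoptions(precision=1,suppress=True)
w=dict(np.load('w5.npz'))
P=onto(w,[(233,230),(328,228.5)],32)[:,:2];B=onto(w,[(237,219.5),(326,219)],0)[:,:2]
h=np.radians(108.5);ex=np.array([np.cos(h),np.sin(h)]);ey=np.array([-ex[1],ex[0]]);H=np.array([536.2,201.5])
for p in (*P,*B): print(p,(p-H)@ex,(p-H)@ey)
s=read_state()['position'][:2]-H;print('tcp',s@ex,s@ey)
"
```

```text
[633.   60.8] -164.1691901409178 -47.118170420662985
[544.8  30. ] -165.36083135790068 46.251894624057485
[633.1  62.1] -162.9136308795683 -47.6183155190834
[541.2  31.2] -163.07949151983112 49.32220093231588
tcp -193.34003564553348 -1.7548329072570106
```

{"fn": "carry_out", "kwargs": {
  "motion": [
    [0, 0, -0.004, 0, 0, 50, -0.06],
    [0, 0, -0.004, 0, 0, 95, -0.06],
    [0, 0, -0.004, 0, 0, 125, -0.06],
    [0, 0, -0.004, 0, 0, 145, -0.06],
    [0, 0, -0.004, 0, 0, 145, -0.06]
  ]
}}

```text
clock: 13.48
position: [598.0, 20.8, 20.5]
ee_rot: [0.813, -0.582, -0.001, 0.002]
contact_force: [0.6, 0.7, 0.8]
gripper_width: 40.2
grasp_force: 0.0
```

{"fn": "carry_out", "kwargs": {
  "motion": [
    [0, 0, 0, -10, 0, 0, -0.06],
    [0, 0, 0, -20, 0, 0, -0.06],
    [0, 0, 0, -30, 0, 0, -0.06],
    [0, 0, 0, -40, 0, 0, -0.06],
    [0, 0, 0, -50, 0, 0, -0.06]
  ]
}}

```text
clock: 14.1
position: [584.0, 67.9, 23.4]
ee_rot: [0.813, -0.582, 0.001, -0.001]
contact_force: [1.4, -4.6, 4.1]
gripper_width: 40.1
grasp_force: 2.5
```

{"fn": "carry_out", "kwargs": {
  "motion": [
    [0, 0, 0, -10, 0, 0, -0.06],
    [0, 0, 0, -20, 0, 0, -0.06],
    [0, 0, 0, -30, 0, 0, -0.06],
    [0, 0, 0, -40, 0, 0, -0.06],
    [0, 0, 0, -48, 0, 0, -0.06]
  ]
}}

```text
clock: 14.72
position: [568.1, 113.4, 23.0]
ee_rot: [0.813, -0.582, 0.0, -0.0]
contact_force: [1.3, -4.3, 4.3]
gripper_width: 40.3
grasp_force: 2.4
```

```bash
python3 -c "
from h import *
h=np.radians(108.5);ex=np.array([np.cos(h),np.sin(h)]);H=np.array([536.2,201.5]);t=H-70*ex
goto(t[0],t[1],22,-161.5)
"
```

```text
t 14.725 pos [568.1 113.4  23. ] yaw -161.25 tilt [ 1.1e-03  1.0e-04 -1.0e+00] j [ 0.48  0.56 -0.36  0.   -0.66 -0.15] F [ 1.3 -4.3  4.3] w 40.3
turn 0.0044 shift -23.6 2.2 1.0
```

{"fn": "carry_out", "kwargs": {
  "motion": [
    [0, 0, 0, -6, 0, 0, -0.06],
    [0, 0, 0, -11, 0, 0, -0.06],
    [0, 0, 0, -16, 0, 0, -0.06],
    [0, 0, 0, -20, 0, 0, -0.06],
    [0, 0, 0, -23, 0, 0, -0.06]
  ]
}}

```text
clock: 15.35
position: [560.3, 134.9, 22.3]
ee_rot: [0.813, -0.583, -0.0, 0.0]
contact_force: [1.5, -4.0, 3.9]
gripper_width: 40.1
grasp_force: 2.4
```

{"fn": "carry_out", "kwargs": {
  "motion": [
    [0, 0, 0, -1, 0, 0, -0.06],
    [0, 0, 0, -2, 0, 0, -0.06],
    [0, 0, 0, -3, 0, 0, -0.06]
  ]
}}

```text
clock: 15.72
position: [559.8, 136.4, 22.3]
ee_rot: [0.813, -0.583, 0.0, 0.001]
contact_force: [5.8, -12.2, 2.8]
gripper_width: 40.0
grasp_force: 6.5
```

The force is rising at the expected seat position. One more small press, then back off and look.

{"fn": "carry_out", "kwargs": {
  "motion": [
    [0, 0, 0, -1.5, 0, 0, -0.06],
    [0, 0, 0, -2.5, 0, 0, -0.06],
    [0, 0, 0, -2.5, 0, 0, -0.06]
  ]
}}

```text
clock: 16.1
position: [559.6, 136.5, 22.3]
ee_rot: [0.813, -0.583, 0.001, 0.002]
contact_force: [9.6, -18.4, 1.5]
gripper_width: 40.2
grasp_force: 10.0
```

{"fn": "carry_out", "kwargs": {
  "motion": [
    [0, 0, 0, 8, 0, 0, -0.06],
    [0, 0, 0, 25, 0, 0, -0.06],
    [0, 0, 0, 25, 0, -50, -0.06],
    [0, 0, 0, 25, 0, -110, -0.06],
    [0, 0, 0, 10, 0, -160, -0.06]
  ]
}}

```text
clock: 16.73
position: [562.1, 130.3, 184.2]
ee_rot: [0.812, -0.583, -0.0, -0.001]
contact_force: [0.8, -0.7, -0.4]
gripper_width: 39.8
grasp_force: 0.0
```

{"fn": "carry_out", "kwargs": {
  "motion": [
    [0, 0, 0, -20, 0, -30, 1],
    [0, 0, 0, -20, 0, -30, 1],
    [0, 0, 0, -20, 0, -30, 1]
  ]
}}

```text
clock: 17.1
position: [554.7, 149.2, 211.1]
ee_rot: [0.813, -0.583, -0.001, 0.001]
contact_force: [-0.7, 0.4, 0.2]
gripper_width: 85.3
grasp_force: 0.0
```

```bash
python3 -c "
from h import *
w=get_image('wrist');np.savez('w6.npz',**{k:np.array(v) for k,v in w.items()})
c=cv2.resize(w['color'][150:330,180:380],None,fx=3.3,fy=3.3,interpolation=cv2.INTER_CUBIC)
cv2.imwrite('pics/w6.png',c)
"
```

```text
(no output)
```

View pics/w6.png

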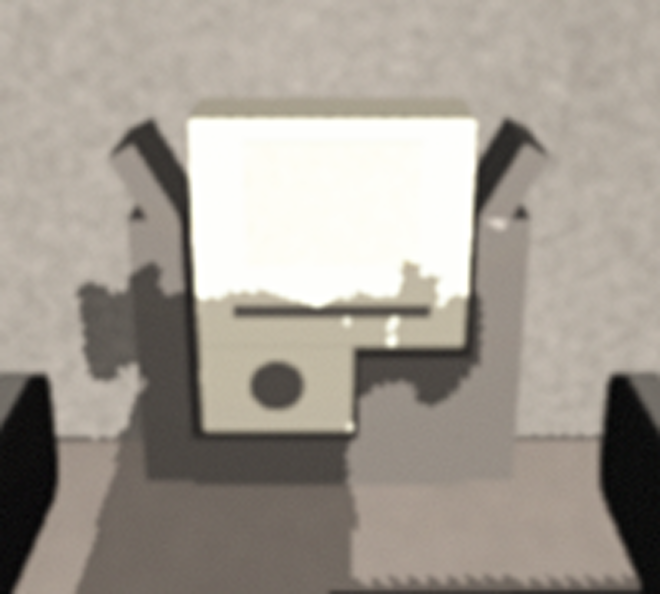

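The cassette is seated. Its nose edge, at about row 433, lies against the back wall, its cut-away corner (410,350) fits the key block, and it is square to the walls with an even gap. The arm is clear of everything, so I hand it in.

```bash
python3 -c "
from bench import *
print(job_done())
"
```

```text
the job is handed in; nothing more can be done
None
```

I slid the cassette flat along the bench, turned it about 149 degrees and pushed it home against the bay's back wall; the last picture shows it square with its cut-away corner on the key block. I turned it and slid it to the bay mouth with its nose gripped, without lifting it, and pushed from the tail only for the last stretch. I kept clear of the bystanders but did not re-measure them at the end, and I handed the job in at about 17 s; no verdict came back.

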